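# Find the stamped crate and push it to dispatch

### The arm

A 7-joint arm with a two-finger parallel gripper is mounted at the origin on a cart in front of the work surface, level with it; the furniture and walls round the work are solid. World frame = base frame: x ahead of the robot, y to its left, z up, the work surface at z = 0. Lengths are in m, angles in rad, forces in N, time in s.
With the tool pointing down it reaches from about 0.4 to 0.85 m from the base axis. Payload 6.9 kg.
Tool frame: the origin (TCP) lies midway between the tips of the shut fingers; the grasp point (between the pads) lies behind it (ctrl.pinch_z is the z of the grasp point in the tool frame, in m); z points along the fingers, y is the direction in which the jaws open and shut (so a half turn about z gives the same grasp; the last joint's range is limited). The gripper opens to 85 mm and grips with 20 to 120 N. Pads are 22 mm wide; open, the fingers measure 114 mm over their backs; the gripper's body (76 mm by 85 mm) begins 54 mm behind the grasp point. The pads swing forward as they close: fully open they stand 13 mm farther back than shut.
Start: joints at [-1.131, 0.507, -0.238, 1.5, 0.126, 1.149, -0.155], TCP at [0.205, 0.59, 0.231] pointing down, gripper open.
Joint ranges: [-3.08, 3.08], [-0.24, 2.05], [-1.43, 1.35], [0, 2.5], [-1.52, 4.66], [0.17, 1.96], [-2.89, 2.89]. Speed limits (rad/s): [2.39, 2.39, 3.14, 3.14, 3.14, 3.14, 3.14].

### API

Orientations are given as a unit quaternion [w, x, y, z].
In Python, from station import ctrl, get_state, vision, ticket, models gives the robot as it stands. Calls block until the motion is done:
- ctrl.movep(position, orientation): joint-space move of the TCP to a pose.
- ctrl.movel(position, frame=None, max_speed=0.15): straight line of the TCP; frame=None keeps the orientation; max_speed is the mean speed in m/s.
- ctrl.set_joints(angles): joint-space move.
- ctrl.ungrasp() and ctrl.close_gripper(force=None): open the fingers fully, or close them until they stop; force is the grip in N (None keeps the last).
- ctrl.pause(seconds).
- ctrl.ik(position, orientation): joint angles nearest the present ones, or None.
- get_state(): the state.
- vision.grab_frame(name): name is "side" or "top"; returns (picture, depth): 420x560x3 uint8, blue, green, red; 420x560 float32, m along the optical axis (not along the pixel's ray), 0 where there is no reading.
- vision.camera_info(name): a dict with "mtx" (3x3 intrinsics, pixels), "R" (3x3) and "t" (3): a world point X has camera coordinates R X + t. Camera axes: x right, y down, z forward; pixel columns grow to the right and rows downward; lengths in m; the calibration is good to about 2 mm. A picture is of the moment at which its call begins. camera_info takes no time and is no camera call.
A pose or a line that the arm cannot do raises ctrl.Unreachable and nothing moves.
- ticket.close_job(): hands the job in, once; it reports no verdict.
Trained networks look in the newest picture that a camera, given by its name, has taken for a name from the list of things; names that differ only in an ending like _2 or _b are one class to them, and where a whole thing is asked for, a point or a joint stands for the part that bears it (a point fixed in the world has none). Each returns a list of dicts, best first, with "p" (0 to 1); they miss things now and then, are a little off and sometimes report something else, mostly with a low value. They report only what shows in the picture. A call takes as long as a camera call. They do not tell look-alikes from the thing itself.
- models.recognise(camera, target): "point" ([column, row] in pixels, amid what is visible of it).
- models.masks_of(camera, target): "mask" (420x560 bool, what is visible of it) and "point" ([column, row] in pixels, amid what is visible of it).
The state is a dict: "time": time; "qpos": joint angles; "qd": joint speeds; "tau": joint torques, N m; "tcp_pos": TCP position; "eef_rot": TCP orientation; "contact_force": force on the tool from outside, world axes, zero at the start; "wrist_torque": the same for the moment, N m; "width": finger opening in m.
Only numpy, scipy, OpenCV 4.12 (cv2) and the standard library are available. Lean on these libraries where they do the work, as an engineer would, in place of code of your own. Each camera call takes 0.05 s, during which the arm holds its last target. There are 200 camera calls.

### The job

One of the two small wooden parts crates has a blue mark stamped on its underside. With the fingertips, and without picking anything up, tip both crates over away from the robot onto their backs so that their undersides show, then push the stamped one along the bench, still lying on its back, until all of it is just beyond the yellow line, its near end within about 3 cm of it. Leave the plain one lying on its back on the near side of the line, and leave the other things on the bench alone.

Things in the scene. Friction and masses are not known exactly. Their poses are not given: they have to be found in the camera images.
- crate_1: Open-topped slatted crate of pale wood, empty, loose, about 0.16 kg: 48 deep (x) x 70 wide (y) x 90 mm tall (z); front upright, back leaning in by 0.225 rad, so 27 deep at the top. Origin: centre of the underside; x points away from the robot (yaw 0 to 0.3). This one has the stamp: a blue 34 x 54 mm panel with a pale diamond, amid the underside. Left or right crate, by chance.
- crate_2: The other crate, same outside, axes and origin, no stamp; 0.10 to 0.25 m to one side. Either crate, pushed at the front face 70 mm or more up, tips about its far bottom edge rather than slides, and after about 50 mm of push falls on its back: then z points away from the robot, 0.225 rad below level, and the underside looks at the robot and a little up, its origin 23 mm above the bench.
- crate_1_foot0 (a point): corner of crate_1's underside at its own x = -24, y = -35 mm; when the crate lies on its back this is 47 mm up
- crate_1_foot1 (a point): corner of crate_1's underside at its own x = -24, y = +35 mm; when the crate lies on its back this is 47 mm up
- crate_1_foot2 (a point): corner of crate_1's underside at its own x = +24, y = -35 mm; when the crate lies on its back this is on the bench, its part nearest the robot
- crate_1_foot3 (a point): corner of crate_1's underside at its own x = +24, y = +35 mm; when the crate lies on its back this is on the bench, its part nearest the robot
- crate_1_center (a point): the point of crate_1 45 mm above the middle of its underside, half-way up (about 13 mm above the bench when it lies on its back)
- crate_2_center (a point): the point of crate_2 45 mm above the middle of its underside, half-way up (about 13 mm above the bench when it lies on its back)
- dispatch_line: Yellow tape flat on the bench, 10 mm wide and 360 mm long, roughly 0.1 to 0.2 m beyond the crates, fixed, nothing to bump over. Origin: middle of the tape; its x axis points across it, away from the robot, y along it (yaw -0.33 to -0.23 rad). Mind the desk lamp to the left: its elbow hangs 0.5 m above the bench near x 0.58, y -0.02 m.
- thread_spool_2: Bystander, loose: wooden spool of red thread, 29 mm across, 40 mm tall, left of the yellow line. Origin: centre of its underside.
- rosin_cake: Bystander, loose: orange cake in a dark wooden tray, 34 x 62 x 22 mm, left of the crates. Origin: centre of its underside.
- sanding_block: Bystander, loose: cork sanding block, 42 x 85 x 28 mm, left of the yellow line. Origin: centre of its underside.
- tin_2: Bystander, loose: small round red-lidded tin, 55 mm across, 18 mm tall, left of the crates. Origin: centre of its underside.
- glue_bottle: Bystander, loose: white glue bottle with a long nozzle, 33 mm across, 104 mm tall, left of the crates. Origin: centre of its underside.
- shellac_jar: Bystander, loose: amber jar with a pale lid, 60 mm across, 84 mm tall, left of the crates. Origin: centre of its underside.
Not all that is in view belongs to the job. Leave any red look-alike of the crate_1 alone. Leave any purple look-alike of the crate_2 alone.

How it is judged:
On the way, in this order (a step that is already met when the one before it is completed fails the run):
1. both crates lie on their backs, tipped away from the robot (angle between each of crate_1, crate_2's own x axis and vertical above 2.6 rad and angle between each of crate_1, crate_2's own z axis and vertical above 1.65 rad and height (world z) of each of crate_1_center, crate_2_center below 0.025 m), for 0.2 s.
2. the stamped crate lies wholly, but not far, beyond the yellow line (x of each of crate_1_foot0, crate_1_foot1, crate_1_foot2, crate_1_foot3 in the frame of dispatch_line above 0 m and x of crate_1 in the frame of dispatch_line below 0.055 m and angle between crate_1's own x axis and vertical above 2.6 rad and angle between crate_1's own z axis and vertical above 1.65 rad and height (world z) of crate_1_center below 0.025 m), for 0.2 s.
At the end, for the whole second after the job is handed in: The stamped crate lies on its back (z 5 degrees or more below level, x within 31 of straight down), all four underside corners beyond the tape's middle, the underside's middle at most 55 mm beyond it; the plain one lies so too, its underside's middle 10 mm or more short of it; both at rest (all of step 2 and angle between crate_2's own x axis and vertical above 2.6 rad and angle between crate_2's own z axis and vertical above 1.65 rad and height (world z) of crate_2_center below 0.025 m and x of crate_2 in the frame of dispatch_line below -0.01 m and linear speed of each of crate_1, crate_2 below 0.02 m/s and angular speed of each of crate_1, crate_2 below 0.2 rad/s); the robot touches nothing.
It fails at once if a crate is lifted (its centre more than 80 mm above the bench; tipping takes it to 51 mm) (height (world z) of any of crate_1_center, crate_2_center above 0.08 m).
It fails at once if the plain crate is pushed over the line (x of crate_2 in the frame of dispatch_line above 0 m).
It fails at once if another thing on the bench is moved by more than 15 mm (distance of any of thread_spool_2, rosin_cake, sanding_block, tin_2, glue_bottle, shellac_jar from where it was at the start of the episode above 0.015 m).
It also fails if it takes over 72 s, if anything falls off the work surface, if the arm or the gripper's body presses on something with over 40 N, if the wrist force passes 120 N, or if a joint passes its speed limit or range.

## Working session

There is one attempt and no reset: what is moved stays moved. The work goes in short steps, each a Python script; the robot and the scene stay as the last script left them, time stands still between calls to the robot, and variables do not carry over. Pictures are saved under pics/ and viewed, on a budget of 10 in all, crops included, one or two more only if the job needs it, and the job is handed in when it is done.

```bash
mkdir -p pics; ls; cat > h.py <<'E'
import numpy as np, cv2
from station import ctrl, get_state, vision, ticket, models
def world(cam, depth, mask=None, uv=None):
    i=vision.camera_info(cam); K,R,t=map(np.array,(i['mtx'],i['R'],i['t']))
    if mask is not None: v,u=np.nonzero(mask&(depth>0))
    else: u,v=np.round(np.array(uv).T).astype(int)
    z=depth[v,u]; p=np.linalg.inv(K)@np.vstack([u,v,np.ones(len(u))])*z
    return (R.T@(p-np.array(t).reshape(3,1))).T
def proj(cam,X):
    i=vision.camera_info(cam); K,R,t=map(np.array,(i['mtx'],i['R'],i['t']))
    p=K@(R@np.atleast_2d(X).T+t.reshape(3,1)); return (p[:2]/p[2]).T
E
python3 - <<'E'
from h import *
np.set_printoptions(precision=3,suppress=True)
ims=[]
for c in ("side","top"):
    im,d=vision.grab_frame(c); ims.append(im); np.save(f"{c}.npy",d)
    i=vision.camera_info(c); print(c,-np.array(i['R']).T@np.array(i['t']))
    for n in ("crate_1","crate_2","dispatch_line","thread_spool_2","rosin_cake","sanding_block","tin_2","glue_bottle","shellac_jar"):
        for m in models.masks_of(c,n):
            if m['p']<.3: continue
            w=world(c,d,m['mask']); print(n,round(m['p'],2),np.round(m['point']),np.percentile(w,5,axis=0),np.percentile(w,95,axis=0))
    cv2.imwrite(f"pics/{c}0.png",im)
print(ctrl.pinch_z,get_state()['time'],get_state()['eef_rot'])
E
```

```text
pics
side [ 0.089 -0.803  0.796]
crate_1 0.97 [227. 307.] [ 0.285 -0.317  0.008] [ 0.325 -0.25   0.091]
crate_1 0.97 [256. 360.] [ 0.271 -0.439  0.003] [ 0.313 -0.371  0.091]
crate_1 0.8 [208. 257.] [ 0.295 -0.182  0.011] [ 0.359 -0.138  0.091]
crate_1 0.77 [303. 294.] [ 0.412 -0.378  0.005] [ 0.458 -0.313  0.091]
crate_1 0.62 [278. 251.] [ 0.436 -0.249  0.006] [ 0.484 -0.185  0.091]
crate_2 0.97 [227. 307.] [ 0.285 -0.317  0.008] [ 0.325 -0.25   0.091]
crate_2 0.97 [256. 360.] [ 0.271 -0.439  0.003] [ 0.313 -0.371  0.091]
crate_2 0.8 [208. 257.] [ 0.295 -0.182  0.011] [ 0.359 -0.138  0.091]
crate_2 0.77 [303. 294.] [ 0.412 -0.378  0.005] [ 0.458 -0.313  0.091]
crate_2 0.62 [278. 251.] [ 0.436 -0.249  0.006] [ 0.484 -0.185  0.091]
dispatch_line 0.91 [352. 262.] [ 0.524 -0.416 -0.001] [ 0.699 -0.146  0.004]
dispatch_line 0.65 [299. 295.] [ 0.412 -0.378  0.003] [ 0.459 -0.312  0.091]
thread_spool_2 0.51 [288. 187.] [ 0.599 -0.053  0.006] [ 0.619 -0.031  0.043]
rosin_cake 0.81 [216. 203.] [ 0.418 -0.008  0.003] [0.453 0.044 0.025]
sanding_block 0.73 [308. 177.] [ 0.661 -0.059  0.003] [0
[... 958 characters left out ...]
  0.09 ]
crate_2 0.6 [376. 294.] [ 0.275 -0.434  0.007] [ 0.316 -0.369  0.09 ]
dispatch_line 0.85 [323. 170.] [ 0.525 -0.412 -0.004] [ 0.698 -0.148  0.003]
thread_spool_2 0.43 [241. 169.] [ 0.598 -0.054 -0.   ] [ 0.621 -0.027  0.042]
rosin_cake 0.84 [217. 236.] [ 0.418 -0.005  0.007] [0.452 0.047 0.024]
rosin_cake 0.62 [306. 222.] [ 0.439 -0.244  0.004] [ 0.486 -0.18   0.09 ]
sanding_block 0.75 [235. 147.] [ 0.66  -0.057  0.006] [0.699 0.02  0.029]
tin_2 0.51 [247. 235.] [ 0.415 -0.088  0.012] [ 0.458 -0.043  0.02 ]
glue_bottle 0.52 [177. 218.] [0.459 0.121 0.009] [0.485 0.142 0.09 ]
shellac_jar 0.6 [211. 194.] [0.515 0.014 0.019] [0.563 0.061 0.086]
-0.0187 1.0 [-0.     0.167  0.986  0.   ]
```

```bash
python3 -c "
import cv2,numpy as np
a=cv2.imread('pics/side0.png')[140:400,160:440];b=cv2.imread('pics/top0.png')[120:340,160:440]
a=cv2.resize(a,(420,390));b=cv2.resize(b,(380,299));o=np.zeros((390,800,3),'u1');o[:,:420]=a;o[:299,420:]=b
cv2.imwrite('pics/a.png',o)"
```

```text
(no output)
```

View pics/a.png

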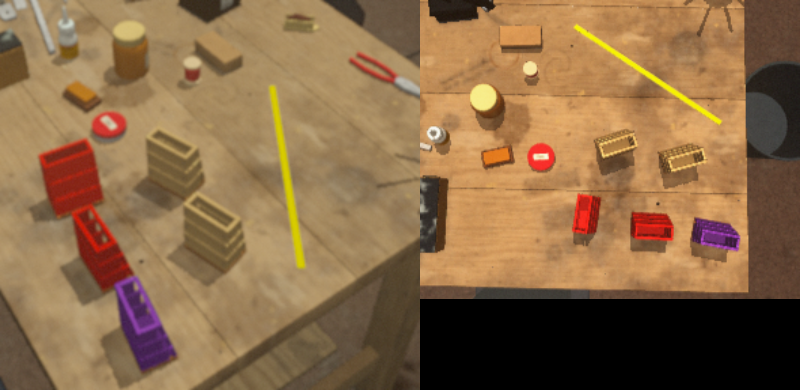

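Candidates: pale crates at side (278,251) and (303,294) are the ones wanted. Reds (208,257) and (227,307) and purple (256,360) are look-alikes to leave. Next I fit the tape and the crates, and check for tall obstacles on the approach.

```bash
python3 - <<'E'
from h import *
np.set_printoptions(precision=3,suppress=True)
import scipy.ndimage as nd
for c in ("side","top"):
    im,d=vision.grab_frame(c)
    i=vision.camera_info(c)
    hsv=cv2.cvtColor(im,cv2.COLOR_BGR2HSV)
    m=cv2.inRange(hsv,(22,180,150),(35,255,255))>0
    w=world(c,d,m); w=w[(w[:,0]>.45)&(w[:,1]<-.08)&(abs(w[:,2])<.015)]
    v=cv2.fitLine(w[:,:2].astype(np.float32),cv2.DIST_HUBER,0,.01,.01).ravel()
    a=v[:2]*np.sign(v[1]); s=(w[:,:2]-v[2:])@a
    print(c,"tape mid",v[2:]+a*(s.min()+s.max())/2,"len",np.ptp(s),"yaw",np.arctan2(-a[0],a[1]),len(w))
    for m in models.masks_of(c,"crate_2"):
        w=world(c,d,m['mask']); 
        if m['p']<.3 or np.median(w[:,0])<.38: continue
        r=w[w[:,2]>.082]; print(' crate',m['point'],cv2.minAreaRect(r[:,:2].astype(np.float32)),len(r))
    w=world(c,d,d>0).reshape(-1,3); 
    H=np.zeros(d.shape); H[d>0]=w[:,2]; X=np.zeros(d.shape+(3,)); X[d>0]=w
    L,n=nd.label((H>.12)&(X[...,0]>.1)&(X[...,0]<1.)&(abs(X[...,1])<.6))
    for k in range(1,n+1):
        q=X[L==k]
        if len(q)>30: print('  tall',q.min(0),q.max(0),len(q))
E
```

```text
side tape mid [ 0.615 -0.276] len 0.3612772212844901 yaw -0.57796735 565
 crate [277.9, 248.1] ((0.45711424946784973, -0.21450763940811157), (0.029817672446370125, 0.07100200653076172), 20.792329788208008) 283
 crate [300.6, 293.9] ((0.4322676956653595, -0.3433816730976105), (0.0291367769241333, 0.07021726667881012), 16.805715560913086) 345
  tall [0.171 0.514 0.245] [0.243 0.6   0.392] 1005
  tall [ 0.595 -0.026  0.12 ] [0.775 0.184 0.473] 1499
  tall [0.271 0.409 0.12 ] [0.304 0.597 0.264] 235
  tall [0.293 0.394 0.12 ] [0.305 0.505 0.14 ] 89
  tall [ 0.826 -0.391  0.12 ] [ 0.84  -0.351  0.21 ] 173
  tall [ 0.855 -0.41   0.121] [ 0.892 -0.395  0.198] 152
  tall [ 0.766 -0.409  0.122] [ 0.801 -0.377  0.211] 144
  tall [ 0.853 -0.469  0.12 ] [ 0.887 -0.441  0.207] 185
  tall [ 0.815 -0.492  0.12 ] [ 0.827 -0.457  0.192] 119
  tall [ 0.77  -0.453  0.122] [ 0.797 -0.439  0.185] 81
top tape mid [ 0.613 -0.278] len 0.3606964049724031 yaw -0.57820815 508
 crate [354.6, 236.4] ((0.43225011229515076, -0.34367355704307556), (0.028931107372045517, 0.07072505354881287), 16.403785705566406) 154
 crate [302.9, 226.9] ((0.45690158009529114, -0.21422183513641357), (0.028946828097105026, 0.0692349225282669), 19.252845764160156) 147
  tall [ 0.559 -0.058  0.12 ] [0.796 0.359 0.595] 5119
  tall [ 0.856 -0.412  0.12 ] [ 0.892 -0.396  0.198] 81
  tall [ 0.852 -0.47   0.12 ] [ 0.885 -0.441  0.206] 113
  tall [ 0.826 -0.391  0.121] [ 0.839 -0.352  0.207] 70
  tall [ 0.814 -0.491  0.122] [ 0.827 -0.457  0.192] 78
  tall [ 0.769 -0.453  0.121] [ 0.798 -0.437  0.185] 44
  tall [0.293 0.398 0.122] [0.305 0.444 0.139] 107
  tall [0.269 0.408 0.12 ] [0.284 0.453 0.221] 155
```

View pics/side0.png

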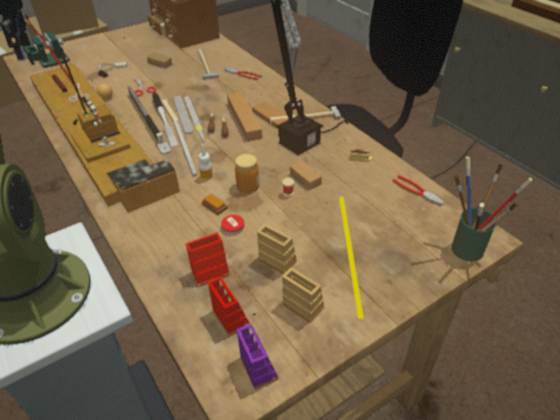

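```bash
cat >> h.py <<'E'
def Q(yaw): return [0,-np.sin(yaw/2),np.cos(yaw/2),0]
def at(p,yaw,dx,dy=0): # point dx ahead, dy to the left
    return [p[0]+dx*np.cos(yaw)-dy*np.sin(yaw), p[1]+dx*np.sin(yaw)+dy*np.cos(yaw)]
def st(tag=''):
    s=get_state(); print(tag,'t',round(s['time'],2),np.round(s['tcp_pos'],3),'F',np.round(s['contact_force'],1))
def quad(name):
    ims=[]
    for c in("side","top"):
        im,_=vision.grab_frame(c); ims.append(im)
    o=np.hstack([cv2.resize(ims[0][150:390,170:450],(420,360)),cv2.resize(ims[1][90:310,190:430],(380,348))[:348].copy() if 0 else cv2.resize(ims[1][90:300,190:412],(380,360))])
    cv2.imwrite(f'pics/{name}.png',o)
E
python3 - <<'E'
from h import *
st('start')
ctrl.close_gripper(); p=get_state()['tcp_pos']
ctrl.movel([p[0],p[1],.33],max_speed=.25)
ctrl.movep([.30,.33,.30],Q(-.2)); st()
ctrl.movep([.43,.02,.26],Q(.1)); st()
L=(.443,-.219),.345; R=(.4184,-.3476),.29
for (f,y) in (L,R):
    a=at(f,y,-.045)
    ctrl.movep(a+[.20],Q(y)); st('above')
    ctrl.movel(a+[.077],max_speed=.15)
    ctrl.movel(at(f,y,-.012+.055)+[.077],max_speed=.06); st('pushed')
    ctrl.pause(.4)
    ctrl.movel(at(f,y,.0)+[.13],max_speed=.15); st('up')
    q=at(f,y,-.03); ctrl.movel(q+[.20],max_speed=.2)
ctrl.movep([.40,-.1,.25],Q(.2))
quad('b'); st()
E
```

```text
start t 1.2 [0.205 0.59  0.231] F [-0.1 -0.2  0. ]
 t 3.58 [0.3   0.331 0.3  ] F [ 0.  -0.2  0.9]
 t 4.86 [0.43  0.022 0.26 ] F [ 0.3  0.5 -0.2]
above t 5.88 [ 0.402 -0.233  0.2  ] F [-0.3  0.6  0. ]
pushed t 8.47 [ 0.483 -0.205  0.077] F [-0.9  0.2  0.4]
up t 9.47 [ 0.443 -0.219  0.13 ] F [-0.2 -0.1  0.9]
above t 10.62 [ 0.375 -0.36   0.198] F [ 0.6  1.1 -0.9]
pushed t 13.2 [ 0.459 -0.336  0.077] F [ 0.3  0.6 -0.4]
up t 14.21 [ 0.419 -0.347  0.13 ] F [ 0.1  0.7 -0.3]
 t 15.86 [ 0.4   -0.101  0.25 ] F [-0.9 -0.4  0.3]
```

View pics/b.png

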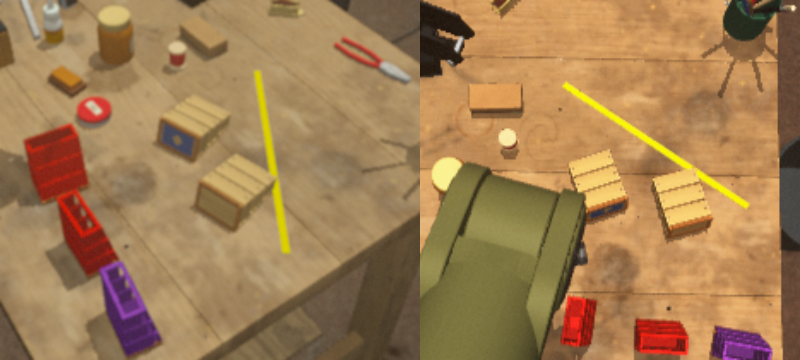

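Both crates lie on their backs. The stamp (blue at side ≈(290,245)) is on the left crate, and the right one at ≈(325,277) is plain. Next I measure the stamped crate and make the first stroke, left of centre, to turn it towards the tape's normal.

```bash
cat >> h.py <<'E'
T=np.array([.614,-.277]); TY=-.578; N=np.array([np.cos(TY),np.sin(TY)])
def fit(guess,cams=("side","top"),rad=.085,v=True):
    """front-face (upper) rectangle of a crate lying near guess (xy of its middle) -> origin xy, yaw, per camera"""
    out=[]
    for c in cams:
        im,d=vision.grab_frame(c)
        X=world(c,d,d>0); k=(np.hypot(*(X[:,:2]-guess).T)<rad)&(X[:,2]>.022)&(X[:,2]<.06)
        m=np.zeros(d.shape,np.uint8); m[d>0]=k
        n,L,s,_=cv2.connectedComponentsWithStats(m)
        if n<2: continue
        best=1+np.argmax(s[1:,4]); P=world(c,d,L==best)
        # underside points lie before the upper edge; drop them with the plane normal of the upper face
        (cx,cy),(a,b),ang=cv2.minAreaRect(P[:,:2].astype(np.float32))
        yaw=np.radians(ang) if a>b else np.radians(ang-90)
        yaw=(yaw+np.pi/2)%np.pi-np.pi/2
        ax=np.array([np.cos(yaw),np.sin(yaw)]); far=(P[:,:2]@ax).max(); mid=np.array([cx,cy])
        o=mid+ax*(far-.0925-.0005-mid@ax)   # origin is 93 mm short of the far end
        f=[o+ax*(-.0054)+ sy*.035*np.array([-ax[1],ax[0]]) for sy in(-1,1)]
        if v: print(c,'rect',np.round([max(a,b),min(a,b)],3),'o',np.round(o,3),'yaw',round(yaw,3),'tape x',round((o-T)@N,3),'feet',np.round([(q-T)@N for q in f],3),len(P))
        out.append((o,yaw))
    return out
E
python3 - <<'E'
from h import *
print('plain'); fit(np.array([.511,-.32]))
print('stamped'); r=fit(np.array([.535,-.187]))
o,y=r[0]
y2=y-.2
a=at(o,y,-.05,.015)
ctrl.movep(a+[.15],Q(y2)); ctrl.movel(a+[.018],max_speed=.15); st('down')
ctrl.movel(at(o,y,.025,.015)+[.018],max_speed=.05); st('stroke')
r=fit(np.array(at(o,y-.2,.085)))
E
```

```text
plain
side rect [0.094 0.072] o [ 0.476 -0.33 ] yaw 0.291 tape x -0.087 feet [-0.064 -0.117] 1315
top rect [0.092 0.071] o [ 0.473 -0.331] yaw 0.293 tape x -0.088 feet [-0.065 -0.118] 850
stamped
side rect [0.097 0.072] o [ 0.502 -0.199] yaw 0.341 tape x -0.136 feet [-0.112 -0.167] 1053
top rect [0.091 0.07 ] o [ 0.499 -0.201] yaw 0.354 tape x -0.138 feet [-0.113 -0.169] 795
down t 17.74 [ 0.451 -0.202  0.019] F [ 0.3  0.1 -0.4]
stroke t 19.39 [ 0.521 -0.177  0.018] F [-0.3  0.1  0.3]
side rect [0.115 0.072] o [ 0.532 -0.189] yaw 0.137 tape x -0.116 feet [-0.098 -0.143] 813
```

```bash
cat >> h.py <<'E'
def stroke(o,y,dy,L,tool):
    a=at(o,y,-.055,dy)
    p=get_state()['tcp_pos']
    ctrl.movep(a+[.018],Q(tool)) if 0 else ctrl.movel(a+[.018],Q(tool),max_speed=.12)
    ctrl.movel(at(o,y,-.016+L,dy)+[.018],max_speed=.06); st('stroke')
    e=at(o,y,-.05+L,dy); ctrl.movel(e+[.018],max_speed=.12)
    return np.array(at(o,y,.045+L))
E
python3 - <<'E'
from h import *
p=get_state()['tcp_pos']; q=at(p,.25,-.035); ctrl.movel(q+[.018],max_speed=.12)
o,y=fit(np.array([.58,-.185]),("side",))[0]
for k in range(2):
    dy=float(np.clip((y+.3)*.04,-.015,.015))
    g=stroke(o,y,dy,.045,y-.15)
    o,y=fit(g,("side",))[0]
    if (o-T)@N>-.04: break
quad('c')
E
```

```text
side rect [0.094 0.075] o [ 0.531 -0.187] yaw 0.107 tape x -0.119 feet [-0.101 -0.145] 839
stroke t 21.87 [ 0.558 -0.169  0.018] F [-0.4  0.1 -0.9]
side rect [0.094 0.074] o [ 0.567 -0.183] yaw -0.152 tape x -0.091 feet [-0.081 -0.11 ] 939
stroke t 24.31 [ 0.596 -0.181  0.018] F [-0.1  0.  -0.8]
side rect [0.094 0.075] o [ 0.605 -0.188] yaw -0.291 tape x -0.056 feet [-0.051 -0.071] 988
```

View pics/c.png

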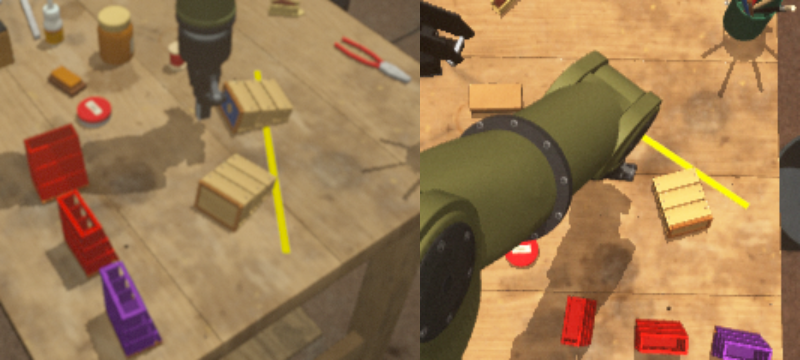

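The side view shows the stamped crate lying on its back near the tape at ≈(340,220), clear of the plain one at ≈(325,277). I carry on to the target.

```bash
python3 - <<'E'
from h import *
o,y=fit(np.array([.65,-.20]),("side",))[0]
for k in range(5):
    rem=(.042-(o-T)@N)/np.cos(y-TY)
    if rem<.006: break
    dy=float(np.clip((y+.5)*.04,-.012,.012))
    g=stroke(o,y,dy,min(rem+.004,.05),y-.1)
    o,y=fit(g,("side",))[0]
p=get_state()['tcp_pos']; q=at(p,y,-.04)
ctrl.movel(q+[.12],max_speed=.15); ctrl.movep([.42,-.08,.26],Q(0))
print('stamped'); fit(np.array(at(o,y,.045))); print('plain'); fit(np.array([.52,-.318]))
quad('d'); st()
E
```

```text
side rect [0.093 0.076] o [ 0.605 -0.187] yaw -0.306 tape x -0.057 feet [-0.052 -0.071] 984
stroke t 26.85 [ 0.64  -0.19   0.018] F [ 0.6 -0.8  0.5]
side rect [0.093 0.075] o [ 0.644 -0.201] yaw -0.431 tape x -0.016 feet [-0.016 -0.027] 982
stroke t 29.24 [ 0.676 -0.213  0.018] F [-0.6  0.5  0.3]
side rect [0.093 0.075] o [ 0.683 -0.219] yaw -0.528 tape x 0.026 feet [0.022 0.019] 973
stroke t 31.12 [ 0.686 -0.222  0.018] F [ 0.6 -0.  -0.2]
side rect [0.093 0.074] o [ 0.694 -0.225] yaw -0.537 tape x 0.039 feet [0.035 0.032] 973
stamped
side rect [0.094 0.077] o [ 0.696 -0.224] yaw -0.543 tape x 0.039 feet [0.035 0.033] 973
top rect [0.093 0.07 ] o [ 0.694 -0.225] yaw -0.537 tape x 0.038 feet [0.034 0.032] 806
plain
side rect [0.095 0.072] o [ 0.476 -0.33 ] yaw 0.278 tape x -0.087 feet [-0.064 -0.117] 1311
top rect [0.092 0.071] o [ 0.474 -0.331] yaw 0.286 tape x -0.088 feet [-0.065 -0.118] 851
 t 33.83 [ 0.42  -0.08   0.259] F [-0.1  0.9  0.3]
```

View pics/d.png

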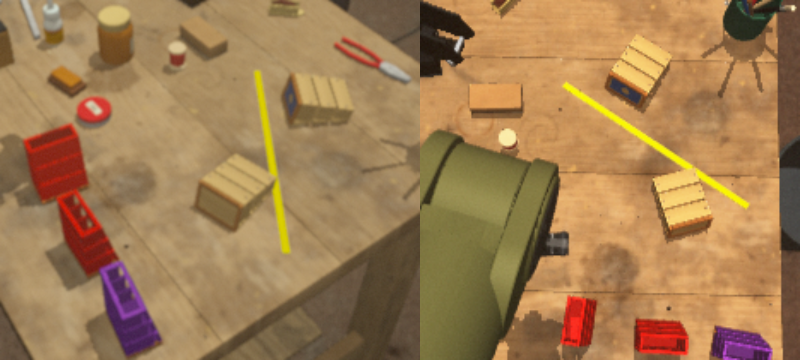

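```bash
python3 -c "
from h import *
ticket.close_job(); st()"
```

```text
the job is handed in; nothing more can be done
the job is handed in; nothing more can be done
```

I tipped both pale crates onto their backs with the shut fingertips. The stamped one (the left crate) I then pushed in six short strokes to just beyond the yellow line. I handed the job in at about 34 s.

- **Stamped crate:** both cameras agree it lies on its back, nearly square to the line. The underside's middle is about 38 mm beyond the tape's middle (limit 55) and the near corners about 32–35 mm. That is slightly over the 3 cm asked; working from where the crate tipped gives up to 7 mm less, so about 26–35 mm.
- **Plain crate:** it lies on its back, 87 mm short of the line, and did not move while I pushed the other one.
- **Other things:** in the last picture the red and purple look-alikes and the bystanders in view look undisturbed. I did not re-measure them, and the arm covered some of them in the top view. The arm was clear of everything.

One disagreement with the description: both cameras measured the tape's yaw as -0.58 rad (stated -0.33 to -0.23), and the left crate's as about 0.34 (stated 0 to 0.3). I used the measured values.

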